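# Tip the discs out of the sorting tray

## Robot

A 7-joint arm with a two-finger parallel gripper is mounted at the origin on the work surface. World frame = base frame: x ahead of the robot, y to its left, z up, the work surface at z = 0. Lengths are in m, angles in rad, forces in N, time in s.
With the tool pointing down it reaches from about 0.4 to 0.875 m from the base axis. Payload 19.3 kg.
Tool frame: the origin (TCP) lies on the centre line of the jaws, within the pads' length; the fingertips stand 19 mm ahead of it and the grasp point (between the pads) is the TCP (bot.nose_length is the distance from the TCP to the fingertips, in m); y points along the fingers, z is the direction in which the jaws open and shut, and the axes are right-handed (so a half turn about y gives the same grasp; the last joint's range is limited). The gripper opens to 85 mm and grips with 20 to 120 N. Pads are 22 mm wide; open, the fingers measure 114 mm over their backs; the gripper's body (76 mm by 85 mm) begins 54 mm behind the grasp point. The pads swing forward as they close: fully open they stand 13 mm farther back than shut.
Start: joints at [-1.282, 0.521, -0.036, 1.599, 0.021, 1.021, -0.113], TCP at [0.219, 0.585, 0.25] pointing down, gripper open.
Joint ranges: [-2.91, 2.91], [-0.3, 2.13], [-1.5, 1.42], [0.17, 2.43], [-1.26, 4.41], [0.16, 1.93], [-2.52, 2.52]. Speed limits (rad/s): [1.89, 1.89, 2.39, 2.39, 3.01, 3.01, 3.01].

## Interface

Orientations are given as [roll, pitch, yaw] about the fixed x, y, z axes, in that order (R = Rz(yaw) Ry(pitch) Rx(roll)).
In Python, from workcell import observe, cams, workorder, bot gives the robot as it stands. The module is installed in compiled form; this text tells all that it offers.
- The arm moves only by the tool apply_moves, never from a script. Its arguments are lists of equal length, an entry for each row: "jaw": the opening, from -1 (shut) to 1 (fully open), so that 0 is half open; "translation": the shift along the world's x, y, z in m, a list of three; "angular": the turn, a rotation vector about the world's x, y, z in degrees, a list of three. In form: {"jaw": [jaw, ...], "translation": [[x, y, z], ...], "angular": [[ax, ay, az], ...]}. A call has 1 to 5 rows; each row is the pose to reach, as a shift and turn from the pose commanded when the call began; what a row does not reach only later rows make up. A row lasts 1/10 s, in which the tool goes at most 50 mm and 8.59 degrees, less where a joint would pass 70% of its speed; a pose out of reach is approached as far as the arm can. A call with a gripper value outside its range is refused whole. The fingers move at their own pace and stop on an object; "newtons" is the grip in N (left out, the last holds). Time passes only in rows, so rows that repeat a pose let the fingers close. It gives the time, the measured TCP pose, the force and the opening at its end, in the units of the state.
- observe(): the state, without advancing time (a new reading comes with each control period).
- cams.grab_frame(name): name is "side" or "top"; returns a dict with "pixels" (384x512x3 uint8, red, green, blue), "mtx" (3x3 intrinsics, pixels), "R" (3x3) and "t" (3): a world point X has camera coordinates R X + t. Camera axes: x right, y down, z forward; pixel columns grow to the right and rows downward; lengths in m; the calibration is good to about 2 mm. A picture is of the moment at which its call begins. There is no depth.
- workorder.job_done(): hands the job in, once; it reports no verdict.
The state is a dict: "clock": time; "qpos": joint angles; "qd": joint speeds; "joint_efforts": joint torques, N m; "position": TCP position; "tool_rot": TCP orientation; "force": force on the tool from outside, world axes, zero at the start; "moment": the same for the moment, N m; "grip_width": finger opening in m.
Only numpy, scipy, OpenCV 4.12 (cv2) and the standard library are available. Lean on these libraries where they do the work, as an engineer would, in place of code of your own. Each camera call takes 0.05 s, during which the arm holds its last target. There are 200 camera calls.

## Task

Turn the four-compartment sorting tray on its swivel until the pouring mouth of the compartment with the two plain round discs faces the middle of the catch pan, then press that corner down so that both discs, and nothing else, slide out into the pan, and let the tray come back level. Do not touch the pieces with the gripper, keep all the other pieces in their own compartments, and do not disturb the things lying about on the bench.

Things in the scene. Friction and masses are not known exactly. Their poses are not given: they have to be found in the camera images.
- pan: fixed open aluminium catch pan joined to the foot of the tray's stand. Origin: on the bench, on the stand's upright swivel axis; x points level along the middle of the pan, z up. Inside from x = 74 to 256 mm, y = -91 to 91 mm
- pan_middle (a point): middle of the pan's floor, 165 mm from the swivel axis, 6 mm above the bench. The pan's near wall (under the tray) is 16 mm high, side walls 45 mm, far wall 60 mm
- tray: wooden organiser tray 220 x 220 mm with the four corners cut off (70 mm off each side), walls 42 mm high, crossing dividers (38 mm high, 4 mm thick) making four compartments. Origin: middle of the floor's top face, 150 mm above the bench; x, y along the dividers, z up. A sprung ball joint there lets it tip up to 0.56 rad to any corner; let go, it comes back level in about 1 s (uneven load: a few hundredths of a rad off)
- swivel (a joint): the tray's upright swivel, rad, anticlockwise from above, 0 at the start, practically endless (two turns each way). It turns easily (0.12 N m: about 1 N sideways on a tab) and stays where it is left
- mouth_discs (a point): middle of the pouring mouth of the compartment with the two discs: the floor's edge in the tray's +x +y corner, 106 mm from the tray's middle. Every cut corner is such a mouth, 95 mm wide and 33 mm high, under a bar. Tipped over 0.17 to 0.27 rad, pieces slide: those of the lowest corner go out, the others stop against walls
- tab_discs (a point): middle of the top of the steel thumb tab over the discs' mouth: 34 mm wide, 9 mm thick, reaching from 99 to 141 mm from the tray's middle; this point is at 130 mm, 42 mm above the floor (192 mm above the bench when level). Pressed down by about 8 N it sinks to 120 mm above the bench (0.5 rad), going nearly straight down
- tab_bars (a point): middle of the top of the same kind of tab over the mouth of the compartment with the two bars, in the tray's -x +y corner, 130 mm from the tray's middle
- tab_squares (a point): middle of the top of the same kind of tab over the mouth of the compartment with the two squares, in the tray's -x -y corner, 130 mm from the tray's middle
- tab_rings (a point): middle of the top of the same kind of tab over the mouth of the compartment with the two rings, in the tray's +x -y corner, 130 mm from the tray's middle
- disc1: plain round steel disc without a hole, 40 mm across, 12 mm thick, about 80 g (56 to 112 g), lying in the tray. Origin: centre of its underside, z through its thickness
- disc2: plain round steel disc without a hole, 40 mm across, 12 mm thick, about 80 g (56 to 112 g), lying in the tray. Origin: centre of its underside, z through its thickness
- bar1: steel bar 52 x 18 x 14 mm, long along its x, 80 g, lying in the tray. Origin: centre of its underside, z through its thickness
- bar2: steel bar 52 x 18 x 14 mm, long along its x, 80 g, lying in the tray. Origin: centre of its underside, z through its thickness
- square1: square steel plate 36 x 36 x 12 mm, 80 g, lying in the tray. Origin: centre of its underside, z through its thickness
- square2: square steel plate 36 x 36 x 12 mm, 80 g, lying in the tray. Origin: centre of its underside, z through its thickness
- ring1: steel ring, 42 mm outside, 24 mm hole, 12 mm thick, 60 g, lying in the tray. Origin: centre of its underside, z through its thickness
- ring2: steel ring, 42 mm outside, 24 mm hole, 12 mm thick, 60 g, lying in the tray. Origin: centre of its underside, z through its thickness
- bench_block: steel bench block 75 x 75 x 25 mm, loose, a bystander; origin under its middle
- brush: bench brush about 180 mm long, lying along its x, a bystander; origin below its middle
- ring_clamp: wooden ring clamp 130 x 34 x 24 mm with a brass band, long along x, a bystander; origin under its middle
- hammer: hammer 240 mm long with a wooden handle, lying along its x, a bystander; origin below its middle
- jar: closed glass jar, 64 mm across, 85 mm high, a bystander; origin under its middle
There are look-alikes about, which are no part of the job. Leave any brown look-alike of the bar2 alone. What is shaped like the square2 but red is not meant.

How it is judged:
On the way, in this order (a step that is already met when the one before it is completed fails the run):
1. the discs' mouth faces the pan, tray turned so that the mouth's middle is within 30 mm of the pan's centre line (x of mouth_discs in the frame of pan above 0.05 m and y of mouth_discs in the frame of pan between -0.03 and 0.03 m), for 0.2 s.
2. the tray is tipped towards that corner over the pan: its mouth lowered by over 22 mm (all of step 1 and height (world z) of mouth_discs below 0.128 m), for 0.1 s.
At the end, for the whole second after the job is handed in: Both discs lie at rest inside the pan, the two bars, two squares and two rings lie each in their own compartment of the tray, and the tray is level again to within 0.09 rad (x of disc1 in the frame of pan between 0.075 and 0.255 m and y of disc1 in the frame of pan between -0.09 and 0.09 m and z of disc1 in the frame of pan between -0.01 and 0.05 m and linear speed of each of disc1, disc2 below 0.02 m/s and x of disc2 in the frame of pan between 0.075 and 0.255 m and y of disc2 in the frame of pan between -0.09 and 0.09 m and z of disc2 in the frame of pan between -0.01 and 0.05 m and x of bar1 in the frame of tray between -0.11 and 0 m and y of bar1 in the frame of tray between 0 and 0.11 m and z of bar1 in the frame of tray between -0.01 and 0.035 m and x of bar2 in the frame of tray between -0.11 and 0 m and y of bar2 in the frame of tray between 0 and 0.11 m and z of bar2 in the frame of tray between -0.01 and 0.035 m and x of square1 in the frame of tray between -0.11 and 0 m and y of square1 in the frame of tray between -0.11 and 0 m and z of square1 in the frame of tray between -0.01 and 0.035 m and x of square2 in the frame of tray between -0.11 and 0 m and y of square2 in the frame of tray between -0.11 and 0 m and z of square2 in the frame of tray between -0.01 and 0.035 m and x of ring1 in the frame of tray between 0 and 0.11 m and y of ring1 in the frame of tray between -0.11 and 0 m and z of ring1 in the frame of tray between -0.01 and 0.035 m and x of ring2 in the frame of tray between 0 and 0.11 m and y of ring2 in the frame of tray between -0.11 and 0 m and z of ring2 in the frame of tray between -0.01 and 0.035 m and angle between tray's own z axis and vertical below 0.09 rad); the robot touches nothing.
It fails at once if the gripper or arm touches a piece from the tray (over 1 N) (contact force between any of the fingers, the arm and disc1 above 1 N or contact force between any of the fingers, the arm and disc2 above 1 N or contact force between any of the fingers, the arm and bar1 above 1 N or contact force between any of the fingers, the arm and bar2 above 1 N or contact force between any of the fingers, the arm and square1 above 1 N or contact force between any of the fingers, the arm and square2 above 1 N or contact force between any of the fingers, the arm and ring1 above 1 N or contact force between any of the fingers, the arm and ring2 above 1 N).
It fails at once if a bystander on the bench is moved by more than 25 mm (distance of any of bench_block, brush, ring_clamp, hammer, jar from where it was at the start of the episode above 0.025 m).
It also fails if it takes over 48 s, if anything falls off the work surface, if the arm or the gripper's body presses on something with over 40 N, if the wrist force passes 120 N, or if a joint passes its speed limit or range.

## Working session

There is one attempt and no reset: what is moved stays moved. The work goes in short steps, Python scripts to look and compute and a tool call to move; the robot and the scene stay as the last step left them, time stands still between calls to the robot, and variables do not carry over. Pictures are saved under pics/ and viewed, about 8 in all and at most 12, crops included, and the job is handed in when it is done.

Besides the shell and the picture viewer there is one more tool, called after "Call:" in YAML: its name, and indented under it one key for each argument. apply_moves: Moves the arm, as the interface text tells. Its arguments: {"type":"object","properties":{"jaw":{"type":"array"},"translation":{"type":"array"},"angular":{"type":"array"},"newtons":{"type":"number"}},"required":["jaw","translation","angular"]}

```bash
mkdir -p pics; python3 - <<'E'
from workcell import observe,cams
import cv2,json,numpy as np
s=observe();print(s)
d={}
for n in("top","side"):
    f=cams.grab_frame(n);cv2.imwrite(f"pics/{n}0.png",cv2.resize(f["pixels"][:,:,::-1],(800,600),interpolation=cv2.INTER_CUBIC))
    d[n]={k:np.array(f[k]).tolist() for k in("mtx","R","t")}
    R=np.array(f["R"]);print(n,f["mtx"],R,f["t"],-R.T@np.array(f["t"]))
json.dump(d,open("cal.json","w"))
E
```

```text
{'clock': 0.0, 'qpos': array([-1.28222997,  0.52201008, -0.03629772,  1.6000003 ,  0.02117491,
        1.02111204, -0.11280064]), 'qd': array([ 3.50242483e-04,  2.63066407e-04, -1.18081792e-03, -3.94839828e-04,
       -1.41522001e-03,  4.03125123e-05, -1.00434405e-04]), 'joint_efforts': array([-3.04864470e-04, -9.27110624e+01,  1.97991170e+00, -3.69954944e+01,
        1.78517879e-02,  7.86799559e-03, -8.56541965e-05]), 'position': array([0.21938117, 0.58489211, 0.24973126]), 'tool_rot': array([-1.57193949e+00, -7.58238279e-05, -3.58815917e-01]), 'force': array([ 0.13051808, -0.21739385, -0.18088769]), 'moment': array([-0.01718508, -0.05158833, -0.01113821]), 'grip_width': 0.0856932895261939}
top [[354.38702838   0.         261.6489662 ]
 [  0.         354.38702838 194.8285723 ]
 [  0.           0.           1.        ]] [[-0.02331813 -0.99970368  0.00698641]
 [-0.98186214  0.0215856  -0.18836348]
 [ 0.18815686 -0.01125198 -0.98207453]] [0.09874243 0.61530775 0.91552993] [0.43418663 0.0957329  1.01433028]
side [[379.02079757   0.         252.53412898]
 [  0.         379.02079757 188.75689183]
 [  0.           0.           1.        ]] [[ 0.9776399  -0.2102697  -0.00262222]
 [-0.16544089 -0.76139332 -0.62682496]
 [ 0.12980575  0.61324291 -0.77915569]] [-0.54161136  0.23512647  1.02188518] [ 0.43575383 -0.56152458  0.94217057]
```

View pics/top0.png

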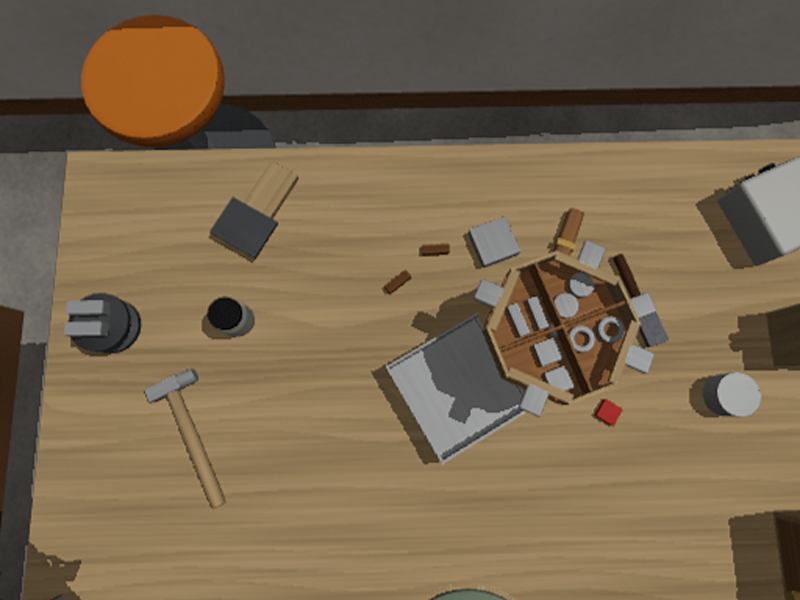

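View pics/side0.png

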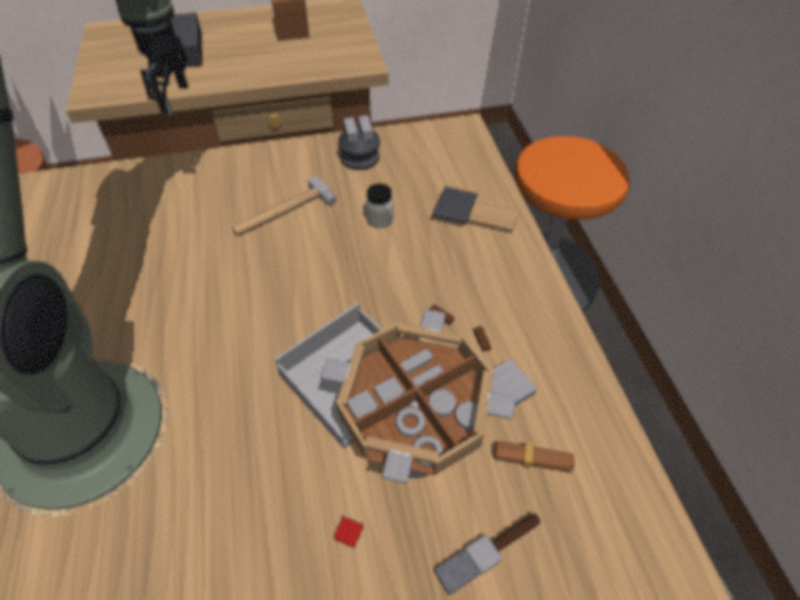

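The top view shows the tabs: discs (590,254), bars (488,293), squares (535,400), rings (638,358). The pan's far corners are (387,367) and (441,462), with the near left corner at about (478,318). The hammer and jar are far to the left. The brush and a wall block stand close to the tray on the right.

```bash
cat > h.py <<'E'
import json,numpy as np
C=json.load(open("cal.json"))
def ray(n,u,v,z):
    c=C[n];K,R,t=map(np.array,(c["mtx"],c["R"],c["t"]))
    o=-R.T@t;d=R.T@np.linalg.inv(K)@np.array([u*.64,v*.64,1]);return o+d*(z-o[2])/d[2]
E
python3 - <<'E'
from h import *
np.set_printoptions(precision=3,suppress=True)
T={k:ray("top",*p,.192) for k,p in dict(d=(591,255),b=(489,293),s=(535,400),r=(638,359)).items()}
for k in T:print(k,T[k])
c=sum(T.values())/4;print("c",c)
for k in T:print(k,np.linalg.norm(T[k]-c),np.degrees(np.arctan2(*(T[k]-c)[1::-1])))
print("side")
for k,p in dict(d=(502,404),b=(433,320),s=(336,375),r=(398,467)).items():print(k,ray("side",*p,.192))
a=ray("top",387,367,.06);b=ray("top",441,462,.06);m=(a+b)/2;print(a,b,m,np.degrees(np.arctan2(*(m-c)[1::-1])),np.linalg.norm((m-c)[:2]))
for n,p,z in(("block",(495,242),.025),("clamp",(570,230),.024),("brush tip",(620,258),.02),("brush head",(655,330),.03),("red",(608,412),.01),("whitecyl",(738,394),.085),("box",(790,205),.15),("vice",(88,320),.1)):print(n,ray("top",*p,z))
E
```

```text
d [ 0.663 -0.196  0.192]
b [ 0.607 -0.036  0.192]
s [ 0.445 -0.095  0.192]
r [ 0.502 -0.253  0.192]
c [ 0.554 -0.145  0.192]
d 0.1204926504333128 -25.19096019617391
b 0.12119522246955257 64.27024466973043
s 0.1199100151273835 155.45954332876792
r 0.11984099145403401 -116.01811632579168
side
d [ 0.668 -0.197  0.192]
b [ 0.609 -0.033  0.192]
s [ 0.445 -0.1    0.192]
r [ 0.504 -0.257  0.192]
[0.508 0.125 0.06 ] [0.349 0.037 0.06 ] [0.429 0.081 0.06 ] 119.0126623547728 0.2587140180499998
block [ 0.738 -0.079  0.025]
clamp [ 0.759 -0.221  0.024]
brush tip [ 0.704 -0.311  0.02 ]
brush head [ 0.566 -0.357  0.03 ]
red [ 0.423 -0.267  0.01 ]
whitecyl [ 0.448 -0.459  0.085]
box [ 0.753 -0.549  0.15 ]
vice [0.595 0.62  0.1  ]
```

Call:
apply_moves:
  jaw: [-1, -1, -1, -1, -1]
  translation:
    - [0.02, -0.04, 0.01]
    - [0.04, -0.08, 0.02]
    - [0.063, -0.12, 0.02]
    - [0.085, -0.16, 0.02]
    - [0.106, -0.2, 0.02]
  angular:
    - [0, 0, 0]
    - [0, 0, 0]
    - [0, 0, 0]
    - [0, 0, 0]
    - [0, 0, 0]

```text
clock: 0.6
position: [0.3261, 0.3833, 0.2702]
tool_rot: [-1.571, 0.0, -0.359]
force: [1.2, 0.6, -1.3]
grip_width: 0.0123
```

Call:
apply_moves:
  jaw: [-1, -1, -1, -1, -1]
  translation:
    - [0.02, -0.04, 0]
    - [0.04, -0.08, 0]
    - [0.063, -0.12, 0]
    - [0.085, -0.16, 0]
    - [0.106, -0.2, 0]
  angular:
    - [0, 0, 0]
    - [0, 0, 0]
    - [0, 0, 0]
    - [0, 0, 0]
    - [0, 0, 0]

```text
clock: 1.1
position: [0.432, 0.1834, 0.2703]
tool_rot: [-1.571, 0.0, -0.359]
force: [0.5, 1.6, -0.0]
grip_width: -0.0007
```

Call:
apply_moves:
  jaw: [-1, -1, -1, -1, -1]
  translation:
    - [0.02, -0.04, 0]
    - [0.04, -0.08, 0]
    - [0.063, -0.12, 0]
    - [0.085, -0.16, 0]
    - [0.106, -0.2, 0]
  angular:
    - [0, 0, 0]
    - [0, 0, 0]
    - [0, 0, 0]
    - [0, 0, 0]
    - [0, 0, 0]

```text
clock: 1.6
position: [0.5381, -0.0166, 0.2702]
tool_rot: [-1.571, 0.0, -0.359]
force: [0.1, 0.5, 0.7]
grip_width: 0.0002
```

Call:
apply_moves:
  jaw: [-1, -1, -1, -1, -1]
  translation:
    - [0.023, -0.042, 0]
    - [0.046, -0.084, 0]
    - [0.07, -0.128, 0]
    - [0.095, -0.175, 0]
    - [0.118, -0.222, 0]
  angular:
    - [0, 0, 0]
    - [0, 0, 0]
    - [0, 0, 0]
    - [0, 0, 0]
    - [0, 0, 0]

```text
clock: 2.1
position: [0.6536, -0.2334, 0.2699]
tool_rot: [-1.571, 0.001, -0.358]
force: [1.1, 0.2, 0.1]
grip_width: -0.0
```

Call:
apply_moves:
  jaw: [-1, -1, -1, -1, -1]
  translation:
    - [-0.002, -0.003, -0.02]
    - [-0.003, -0.003, -0.04]
    - [-0.003, -0.003, -0.06]
    - [-0.003, -0.003, -0.081]
    - [-0.003, -0.003, -0.081]
  angular:
    - [0, 0, 0]
    - [0, 0, 0]
    - [0, 0, 0]
    - [0, 0, 0]
    - [0, 0, 0]

```text
clock: 2.6
position: [0.6486, -0.2341, 0.1863]
tool_rot: [-1.571, 0.005, -0.359]
force: [-0.6, 0.2, 1.0]
grip_width: -0.0002
```

```bash
python3 - <<'E'
from workcell import cams,bot,observe
import cv2
print(bot.nose_length,observe()["position"],observe()["force"])
a=cams.grab_frame("top")["pixels"][120:280,290:460,::-1];b=cams.grab_frame("side")["pixels"][180:340,200:370,::-1]
cv2.imwrite("pics/a1.png",cv2.resize(cv2.hconcat([a,b]),None,fx=2.35,fy=2.35,interpolation=cv2.INTER_CUBIC))
import numpy as np
c=np.array([.554,-.145]);ps=[c+.134*np.array([np.cos(t),np.sin(t)]) for t in np.radians(np.arange(-44,112,6))]
for t,p in zip(np.arange(-44,112,6),ps):print(t,p.round(3))
E
```

```text
0.019 [ 0.64864214 -0.23412275  0.18630084] [-0.565429    0.18923574  0.95256995]
-44 [ 0.65  -0.238]
-38 [ 0.66  -0.227]
-32 [ 0.668 -0.216]
-26 [ 0.674 -0.204]
-20 [ 0.68  -0.191]
-14 [ 0.684 -0.177]
-8 [ 0.687 -0.164]
-2 [ 0.688 -0.15 ]
4 [ 0.688 -0.136]
10 [ 0.686 -0.122]
16 [ 0.683 -0.108]
22 [ 0.678 -0.095]
28 [ 0.672 -0.082]
34 [ 0.665 -0.07 ]
40 [ 0.657 -0.059]
46 [ 0.647 -0.049]
52 [ 0.636 -0.039]
58 [ 0.625 -0.031]
64 [ 0.613 -0.025]
70 [ 0.6   -0.019]
76 [ 0.586 -0.015]
82 [ 0.573 -0.012]
88 [ 0.559 -0.011]
94 [ 0.545 -0.011]
100 [ 0.531 -0.013]
106 [ 0.517 -0.016]
```

View pics/a1.png

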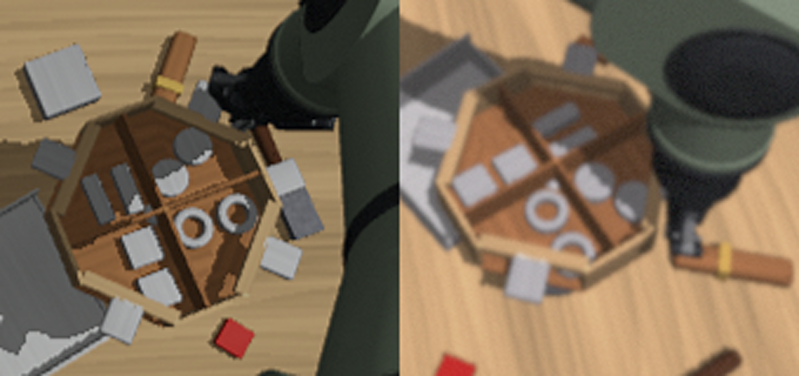

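The peg is shut and stands on the clockwise side of the disc tab, at about (225,95) in the left crop. The tray is undisturbed. I now sweep it anticlockwise.

Call:
apply_moves:
  jaw: [-1, -1, -1, -1, -1]
  translation:
    - [0.008, -0.002, 0]
    - [0.016, 0.007, 0]
    - [0.023, 0.018, 0]
    - [0.03, 0.031, 0]
    - [0.035, 0.045, 0]
  angular:
    - [0, 0, 0]
    - [0, 0, 0]
    - [0, 0, 0]
    - [0, 0, 0]
    - [0, 0, 0]

```text
clock: 3.2
position: [0.6857, -0.188, 0.1893]
tool_rot: [-1.571, 0.0, -0.358]
force: [-2.0, -1.2, -0.2]
grip_width: 0.0
```

Call:
apply_moves:
  jaw: [-1, -1, -1, -1, -1]
  translation:
    - [0.0, 0.014, 0]
    - [0.001, 0.028, 0]
    - [0.001, 0.042, 0]
    - [0.0, 0.056, 0]
    - [-0.002, 0.07, 0]
  angular:
    - [0, 0, 0]
    - [0, 0, 0]
    - [0, 0, 0]
    - [0, 0, 0]
    - [0, 0, 0]

```text
clock: 3.7
position: [0.6827, -0.1186, 0.1893]
tool_rot: [-1.571, 0.0, -0.359]
force: [-0.5, -1.8, -0.0]
grip_width: 0.0002
```

```bash
python3 - <<'E'
from workcell import cams,observe
import cv2
print(observe()["position"],observe()["force"])
a=cams.grab_frame("top")["pixels"][120:280,290:460,::-1];b=cams.grab_frame("side")["pixels"][180:340,200:370,::-1]
cv2.imwrite("pics/a2.png",cv2.resize(cv2.hconcat([a,b]),None,fx=2.35,fy=2.35,interpolation=cv2.INTER_CUBIC))
E
```

```text
[ 0.68273501 -0.11857352  0.18930807] [-0.49105792 -1.8052004  -0.00251399]
```

View pics/a2.png

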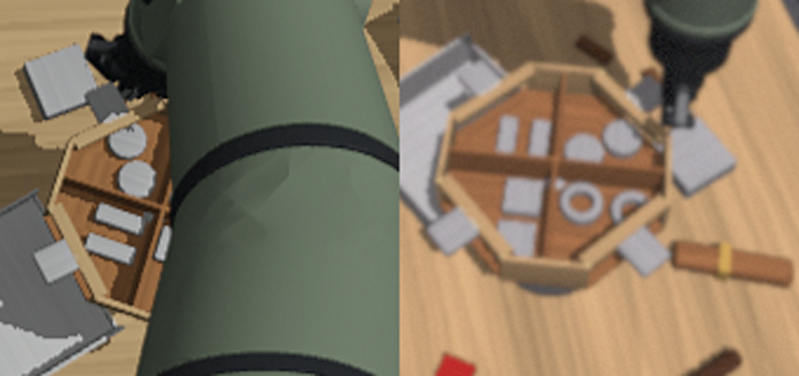

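The tray is following. The discs' tab is now at (105,100) in the left crop, and the pieces are in place.

Call:
apply_moves:
  jaw: [-1, -1, -1, -1, -1]
  translation:
    - [-0.001, 0.014, 0]
    - [-0.006, 0.028, 0]
    - [-0.012, 0.041, 0]
    - [-0.02, 0.053, 0]
    - [-0.028, 0.064, 0]
  angular:
    - [0, 0, 0]
    - [0, 0, 0]
    - [0, 0, 0]
    - [0, 0, 0]
    - [0, 0, 0]

```text
clock: 4.3
position: [0.6542, -0.0545, 0.1893]
tool_rot: [-1.571, 0.0, -0.358]
force: [0.5, -1.3, 0.2]
grip_width: 0.0003
```

Call:
apply_moves:
  jaw: [-1, -1, -1, -1, -1]
  translation:
    - [-0.01, 0.01, 0]
    - [-0.021, 0.018, 0]
    - [-0.033, 0.026, 0]
    - [-0.046, 0.032, 0]
    - [-0.059, 0.037, 0]
  angular:
    - [0, 0, 0]
    - [0, 0, 0]
    - [0, 0, 0]
    - [0, 0, 0]
    - [0, 0, 0]

```text
clock: 4.8
position: [0.595, -0.0178, 0.1895]
tool_rot: [-1.571, -0.0, -0.358]
force: [2.6, -1.5, -0.6]
grip_width: 0.0
```

```bash
python3 - <<'E'
from workcell import cams,observe
import cv2
print(observe()["position"],observe()["force"])
a=cams.grab_frame("top")["pixels"][120:310,230:440,::-1];b=cams.grab_frame("side")["pixels"][160:350,170:380,::-1]
cv2.imwrite("pics/a3.png",cv2.resize(cv2.hconcat([a,b]),None,fx=1.9,fy=1.9,interpolation=cv2.INTER_CUBIC))
E
```

```text
[ 0.59502652 -0.01783777  0.18945136] [ 2.60834397 -1.47216251 -0.62854805]
```

View pics/a3.png

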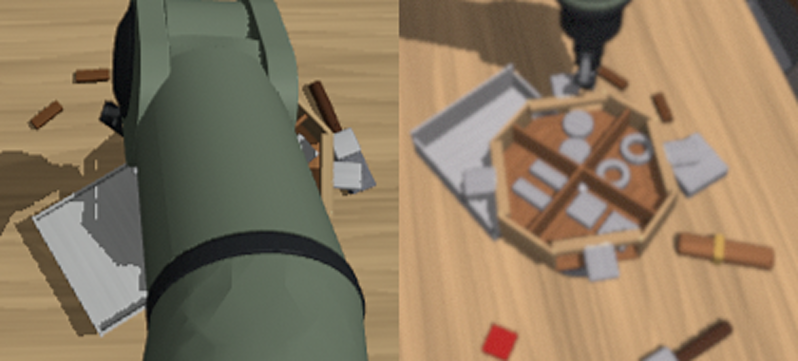

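The side view shows the discs' tab near (567,85), bars (478,182) and squares (601,262). The peg is at (588,75) and the pieces are in place.

```bash
python3 - <<'E'
from h import *
c=np.array([.554,-.145])
for n,(x,y),o in (("d",(565,88),0),("b",(480,182),90),("s",(601,262),180),("r",(695,150),270)):
    p=ray("side",(170+(x-399)/1.9)/.64,(160+y/1.9)/.64,.192)[:2]-c;print(n,p.round(3),(np.degrees(np.arctan2(p[1],p[0]))-o)%360,np.hypot(*p))
for t in(78,84,90,96,102,104):print(t,(c+.134*np.array([np.cos(np.radians(t)),np.sin(np.radians(t))])-[.595,-.0178]).round(3))
E
```

```text
d [0.007 0.117] 86.73709443995719 0.1176293439221554
b [-0.12   0.006] 87.30892663294404 0.12038360039902118
s [-0.006 -0.119] 87.0715977903833 0.11904741953864724
r [ 0.14  -0.006] 87.43411985433227 0.140034477537536
78 [-0.013  0.004]
84 [-0.027  0.006]
90 [-0.041  0.007]
96 [-0.055  0.006]
102 [-0.069  0.004]
104 [-0.073  0.003]
```

Call:
apply_moves:
  jaw: [-1, -1, -1, -1, -1]
  translation:
    - [-0.013, 0.004, 0]
    - [-0.027, 0.006, 0]
    - [-0.041, 0.007, 0]
    - [-0.055, 0.006, 0]
    - [-0.069, 0.004, 0]
  angular:
    - [0, 0, 0]
    - [0, 0, 0]
    - [0, 0, 0]
    - [0, 0, 0]
    - [0, 0, 0]

```text
clock: 5.4
position: [0.5269, -0.0145, 0.1895]
tool_rot: [-1.57, -0.001, -0.359]
force: [2.0, 0.7, 0.0]
grip_width: 0.0002
```

```bash
python3 - <<'E'
from workcell import cams,observe
import cv2
print(observe()["position"],observe()["force"])
b=cams.grab_frame("side")["pixels"][160:350,170:380,::-1]
cv2.imwrite("pics/a4.png",cv2.resize(b,None,fx=3,fy=3,interpolation=cv2.INTER_CUBIC))
E
```

```text
[ 0.52694398 -0.01449763  0.18948807] [2.01066632 0.7163827  0.04492955]
```

View pics/a4.png

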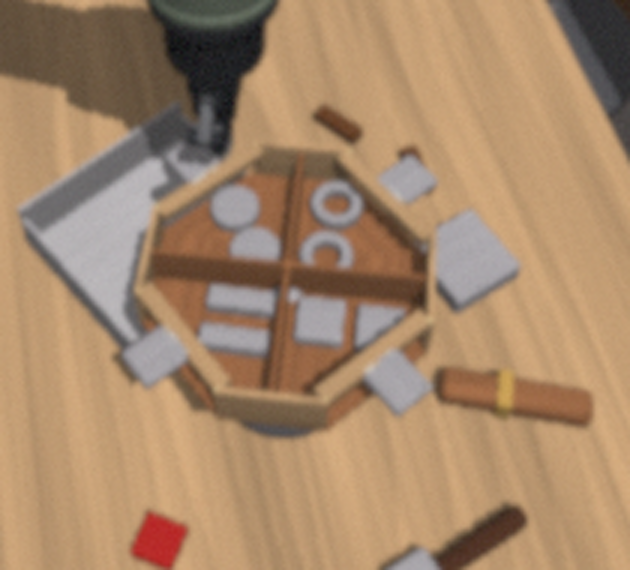

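The tabs are bars (155,353), squares (398,380) and rings (408,179), with the discs' tab at about (190,160) by the peg. Every piece is in its own compartment.

```bash
python3 - <<'E'
from h import *
c=np.array([.554,-.145])
f=lambda x,y,z:ray("side",(170+x/3)/.64,(160+y/3)/.64,z)[:2]
for n,q,o in (("b",(155,353),90),("s",(398,380),180),("r",(408,179),270)):
    p=f(*q,.192)-c;print(n,p.round(3),(np.degrees(np.arctan2(p[1],p[0]))-o)%360,np.hypot(*p))
a=f(178,106,.06);b=f(22,212,.06);m=(a+b)/2-c;print(a,b,np.degrees(np.arctan2(m[1],m[0])),np.hypot(*m),np.degrees(np.arctan2(*(a-b)[::-1]))+90)
E
```

```text
b [-0.109 -0.051] 114.8684680882537 0.12017123471177475
s [ 0.054 -0.107] 116.90646235355916 0.11971412096005264
r [0.111 0.054] 116.05572624913827 0.12394399588354513
[0.51068513 0.12299831] [0.34996626 0.03228483] 119.05156423278838 0.2546853028951024 119.44139731347899
```

Call:
apply_moves:
  jaw: [-1, -1, -1, -1, -1]
  translation:
    - [-0.004, -0.001, 0]
    - [-0.007, -0.0015, 0]
    - [-0.007, -0.0015, 0]
    - [0.004, 0.002, 0]
    - [0.004, 0.002, 0.03]
  angular:
    - [0, 0, 0]
    - [0, 0, 0]
    - [0, 0, 0]
    - [0, 0, 0]
    - [0, 0, 0]

```text
clock: 5.95
position: [0.5313, -0.0118, 0.2171]
tool_rot: [-1.573, 0.004, -0.358]
force: [0.4, 0.5, 0.5]
grip_width: 0.0
```

```bash
python3 - <<'E'
from workcell import observe
s=observe();print(s["position"],s["force"])
E
```

```text
[ 0.53127899 -0.01178937  0.21707251] [0.42614123 0.5107509  0.47383361]
```

Call:
apply_moves:
  jaw: [-1, -1, -1, -1, -1]
  translation:
    - [0, 0, 0.015]
    - [-0.02, -0.011, 0.015]
    - [-0.039, -0.0215, 0.015]
    - [-0.039, -0.0215, 0.005]
    - [-0.039, -0.0215, 0.005]
  angular:
    - [0, 0, 0]
    - [0, 0, 0]
    - [0, 0, 0]
    - [0, 0, 0]
    - [0, 0, 0]

```text
clock: 6.45
position: [0.4924, -0.0339, 0.2235]
tool_rot: [-1.571, 0.001, -0.359]
force: [-0.9, 0.3, 1.4]
grip_width: -0.0001
```

```bash
python3 - <<'E'
from workcell import cams,observe
import cv2
from h import *
print(observe()["position"],observe()["force"])
b=cams.grab_frame("side")["pixels"][160:350,170:380,::-1]
cv2.imwrite("pics/a5.png",cv2.resize(b,None,fx=3,fy=3,interpolation=cv2.INTER_CUBIC))
E
```

```text
[ 0.49244734 -0.03390491  0.22354294] [-0.87691968  0.31419579  1.39125357]
```

View pics/a5.png

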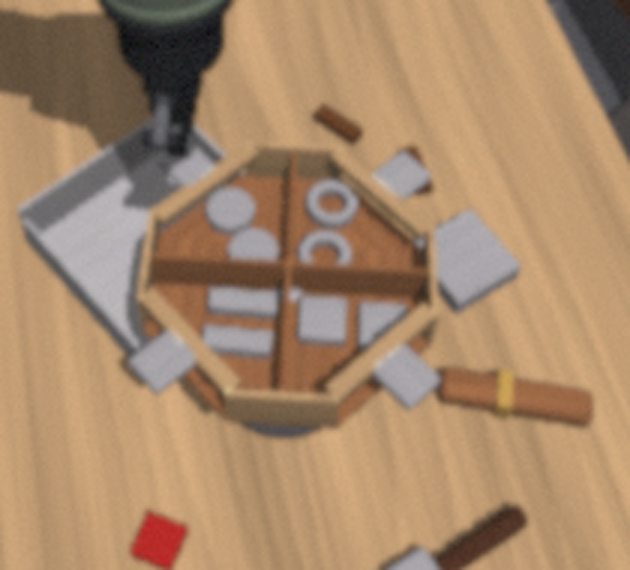

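The peg now stands over the discs' tab, which shows at about (190,172). The tray faces the pan and is level, so I press.

Call:
apply_moves:
  jaw: [-1, -1, -1, -1, -1]
  translation:
    - [0, 0, -0.01]
    - [0, 0, -0.02]
    - [0, 0, -0.03]
    - [0, 0, -0.04]
    - [0, 0, -0.05]
  angular:
    - [0, 0, 0]
    - [0, 0, 0]
    - [0, 0, 0]
    - [0, 0, 0]
    - [0, 0, 0]

```text
clock: 7.0
position: [0.4918, -0.0333, 0.1732]
tool_rot: [-1.57, 0.001, -0.358]
force: [-3.2, 9.0, 7.7]
grip_width: -0.0001
```

Call:
apply_moves:
  jaw: [-1, -1, -1, -1, -1]
  translation:
    - [0, 0, -0.008]
    - [0, 0, -0.015]
    - [0, 0, -0.018]
    - [0, 0, -0.018]
    - [0, 0, -0.018]
  angular:
    - [0, 0, 0]
    - [0, 0, 0]
    - [0, 0, 0]
    - [0, 0, 0]
    - [0, 0, 0]

```text
clock: 7.5
position: [0.4918, -0.0335, 0.1555]
tool_rot: [-1.571, 0.001, -0.358]
force: [-2.2, 6.1, 7.0]
grip_width: 0.0
```

```bash
python3 - <<'E'
from workcell import cams,observe
import cv2
print(observe()["position"],observe()["force"])
b=cams.grab_frame("side")["pixels"][160:350,170:380,::-1]
cv2.imwrite("pics/a6.png",cv2.resize(b,None,fx=3,fy=3,interpolation=cv2.INTER_CUBIC))
E
```

```text
[ 0.49175536 -0.03351899  0.15553607] [-2.17813547  6.08489054  7.04808109]
```

View pics/a6.png

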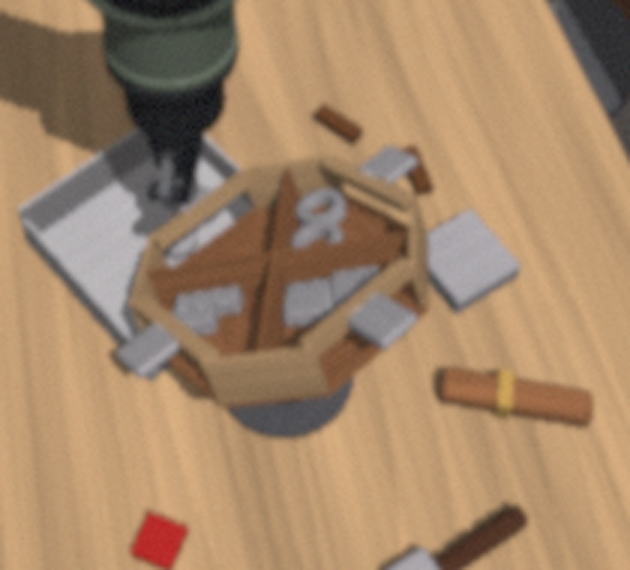

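The tray is tipped about 0.5 rad. The disc compartment looks empty, with only the pan visible through the mouth at about (200,235). The rest are in their places, so I hold briefly and then let it rise gently.

Call:
apply_moves:
  jaw: [-1, -1, -1, -1, -1]
  translation:
    - [0, 0, -0.002]
    - [0, 0, -0.002]
    - [0, 0, -0.002]
    - [0, 0, -0.002]
    - [0, 0, -0.002]
  angular:
    - [0, 0, 0]
    - [0, 0, 0]
    - [0, 0, 0]
    - [0, 0, 0]
    - [0, 0, 0]

```text
clock: 8.05
position: [0.492, -0.0336, 0.1537]
tool_rot: [-1.57, 0.001, -0.358]
force: [-2.8, 4.8, 7.1]
grip_width: -0.0004
```

Call:
apply_moves:
  jaw: [-1, -1, -1, -1, -1]
  translation:
    - [0, 0, 0]
    - [0, 0, 0.006]
    - [0, 0, 0.012]
    - [0, 0, 0.019]
    - [0, 0, 0.026]
  angular:
    - [0, 0, 0]
    - [0, 0, 0]
    - [0, 0, 0]
    - [0, 0, 0]
    - [0, 0, 0]

```text
clock: 8.55
position: [0.4916, -0.034, 0.1799]
tool_rot: [-1.571, 0.001, -0.359]
force: [-1.4, 0.8, 2.4]
grip_width: 0.0
```

Call:
apply_moves:
  jaw: [-1, -1, -1, -1, -1]
  translation:
    - [0, 0, 0.008]
    - [0, 0, 0.016]
    - [0, 0, 0.024]
    - [0, 0, 0.034]
    - [0, 0, 0.05]
  angular:
    - [0, 0, 0]
    - [0, 0, 0]
    - [0, 0, 0]
    - [0, 0, 0]
    - [0, 0, 0]

```text
clock: 9.05
position: [0.4917, -0.0343, 0.2307]
tool_rot: [-1.571, 0.001, -0.359]
force: [-0.7, -0.5, 0.6]
grip_width: -0.0002
```

Call:
apply_moves:
  jaw: [-1, -1, -1, -1, -1]
  translation:
    - [0, 0, 0.03]
    - [0, 0.03, 0.05]
    - [0, 0.07, 0.06]
    - [0, 0.11, 0.06]
    - [0, 0.15, 0.06]
  angular:
    - [0, 0, 0]
    - [0, 0, 0]
    - [0, 0, 0]
    - [0, 0, 0]
    - [0, 0, 0]

```text
clock: 9.55
position: [0.4919, 0.1173, 0.2914]
tool_rot: [-1.57, -0.001, -0.359]
force: [0.7, -0.8, -0.2]
grip_width: -0.0001
```

Call:
apply_moves:
  jaw: [-1, -1, -1, -1, -1]
  translation:
    - [0, 0.04, 0]
    - [0, 0.08, 0]
    - [0, 0.12, 0]
    - [0, 0.16, 0]
    - [0, 0.2, 0]
  angular:
    - [0, 0, 0]
    - [0, 0, 0]
    - [0, 0, 0]
    - [0, 0, 0]
    - [0, 0, 0]

```text
clock: 10.05
position: [0.4918, 0.3174, 0.291]
tool_rot: [-1.57, -0.0, -0.359]
force: [1.3, 0.2, 0.1]
grip_width: -0.0001
```

```bash
python3 - <<'E'
from workcell import cams,observe
import cv2
print(observe()["position"],observe()["force"])
a=cams.grab_frame("top")["pixels"][120:310,230:440,::-1];b=cams.grab_frame("side")["pixels"][160:350,170:380,::-1]
cv2.imwrite("pics/a7.png",cv2.resize(cv2.hconcat([a,b]),None,fx=1.9,fy=1.9,interpolation=cv2.INTER_CUBIC))
E
```

```text
[0.49179779 0.31737716 0.29096461] [1.32312767 0.21863171 0.11853386]
```

View pics/a7.png

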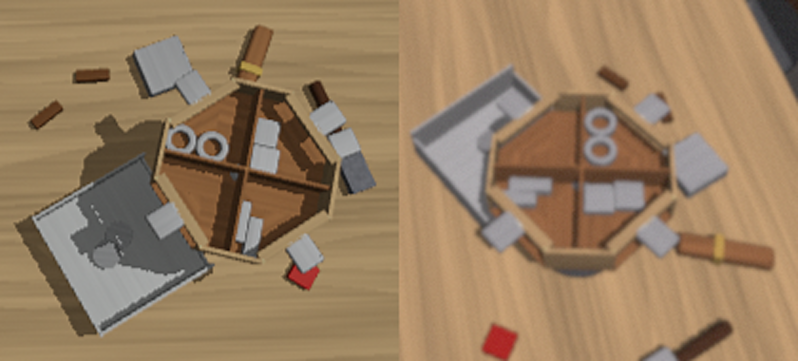

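Both discs lie in the pan at (104,255) and (118,234) in the left crop. Rings, squares and bars are in their own compartments. Now a check on level by triangulating the tabs, and on the discs being at rest.

```bash
python3 - <<'E'
from h import *
from workcell import cams
import cv2,time
P=[np.array(C[n]["mtx"])@np.c_[np.array(C[n]["R"]),np.array(C[n]["t"])] for n in("top","side")]
for n,a,b in(("d",(165,222),(513,105)),("r",(193,86),(652,108)),("s",(327,118),(658,236)),("b",(304,252),(503,232))):
    X=cv2.triangulatePoints(P[0],P[1],np.array([230+a[0]/1.9,120+a[1]/1.9]),np.array([170+(b[0]-399)/1.9,160+b[1]/1.9]));print(n,(X[:3]/X[3]).ravel().round(3))
c=np.array([.554,-.145]);t=np.radians(119.2);R=np.array([[np.cos(t),np.sin(t)],[-np.sin(t),np.cos(t)]])
for q in((104,255),(118,234)):
    p=ray("top",(230+q[0]/1.9)/.64,(120+q[1]/1.9)/.64,.018)[:2];print("disc in pan",(R@(p-c)).round(3))
f=lambda:cams.grab_frame("top")["pixels"][120:310,230:440].astype(int)
a=f()
for i in range(10):b=f()
print("motion",abs(a-b).max(), (abs(a-b).max(2)>25).sum())
E
```

```text
d [ 0.49  -0.039  0.191]
r [ 0.66  -0.083  0.195]
s [ 0.616 -0.249  0.194]
b [ 0.45  -0.206  0.19 ]
disc in pan [0.196 0.003]
disc in pan [ 0.162 -0.013]
motion 54 23
```

```bash
python3 - <<'E'
from workcell import cams,workorder,observe
import numpy as np
f=lambda:cams.grab_frame("top")["pixels"][120:310,230:440].astype(int)
a=f();c=f();[f() for _ in range(8)];b=f()
d=abs(a-b).max(2)>25;e=abs(a-c).max(2)>25;print(d.sum(),e.sum(),np.argwhere(d)[:25].tolist(),observe()["force"])
E
```

```text
38 23 [[49, 109], [49, 110], [50, 107], [50, 108], [50, 109], [51, 106], [51, 107], [51, 108], [52, 105], [52, 106], [53, 104], [53, 105], [54, 102], [62, 164], [63, 164], [63, 165], [64, 165], [65, 166], [68, 168], [108, 92], [109, 92], [110, 93], [112, 94], [114, 95], [115, 95]] [-0.37936596  0.34783063 -0.64142632]
```

```bash
python3 - <<'E'
from workcell import cams,workorder,observe
import numpy as np
f=lambda:cams.grab_frame("top")["pixels"][120:310,230:440].astype(int)
[f() for _ in range(10)];a=f();[f() for _ in range(10)];b=f()
d=abs(a-b).max(2);n=(d[110:150,40:80]>20).sum();print("disc region",n,"all",(d>25).sum())
if n<5: print(workorder.job_done())
print(observe()["clock"])
E
```

```text
disc region 0 all 11
the job is handed in; nothing more can be done
None
the job is handed in; nothing more can be done
```

I turned the tray about 144° anticlockwise by pushing the discs' tab with the shut gripper. Then I pressed that tab down to about 0.5 rad until both discs slid into the pan, let the tray rise slowly, moved the arm clear and handed the job in. The clock was at about 12 s of the 48 s allowed; no verdict was reported.

My last checks before handing in:
- **Discs:** both are in the pan, at about (196, 3) and (162, -13) mm in the pan's frame. The frames around them showed no movement over 0.5 s.
- **Other pieces:** the bars, squares and rings each lie in their own compartment. One bar may be resting partly on the other.
- **Tray level:** the triangulated tab heights are 190 to 195 mm, which is about 0.02 to 0.03 rad off level.
- **Bystanders:** the block, clamp and brush looked unmoved. The hammer and jar were outside the final picture, though the arm never worked near them.
- **Unclear:** frame differences showed a few flickering pixels, 38 at most and 11 in the last check. The ones I looked at were along the tray's edges and stayed about as many over 0.05 s as over 0.5 s, so I took them for image noise or a slight tremble.

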